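# Stand the controller stand back up against its charging bar

### The arm

A 6-joint arm with a two-finger parallel gripper is mounted at the origin on the work surface. World frame = base frame: x ahead of the robot, y to its left, z up, the work surface at z = 0. Lengths are in m, angles in rad, forces in N, time in s.
With the tool pointing down it reaches from about 0.35 to 0.875 m from the base axis. Payload 4.2 kg.
Tool frame: the origin (TCP) lies at the very end of the fingers, on their centre line; the grasp point (between the pads) lies 19 mm behind it; z points along the fingers, y is the line along which they close (so a half turn about z gives the same grasp; the last joint's range is limited). The gripper opens to 87 mm and grips with 3 to 60 N. Pads are 19 mm wide; open, the fingers measure 117 mm over their backs; the gripper's body (75 mm by 190 mm) begins 51 mm behind the grasp point.
Start: joints at [1.497, 0.385, 0.008, 0, -1.194, -0.259], TCP at [0.204, 0.591, 0.223] pointing down, gripper open.
Joint ranges: [-3.14, 3.14], [-1.21, 2.06], [-1.07, 1.41], [-3.16, 2.05], [-2.99, -0.16], [-3.1, 3.1]. Speed limits (rad/s): [2.79, 2.79, 3.14, 3.14, 3.14, 3.14].

### API

Orientations are given as a unit quaternion [w, x, y, z].
In Python, from cell import get_state, cams, order gives the robot as it stands.
- The arm moves only by the tool carry_out, never from a script. Its argument "increments" is a list of rows, each a list of 3 entries, a list of its own where there are three numbers: the shift along the tool's x, y, z normalised to -1 to 1, where 1 is 0.025 m, then the turn, a rotation vector about the tool's x, y, z normalised to -1 to 1, where 1 is 0.12 rad, then the opening, from -1 (shut) to 1 (fully open). A call has 1 to 5 rows; each row shifts and turns the commanded pose from where the row before left it, along the tool's axes as they then stand; what a row does not reach is not made up. A row lasts 1/8 s, in which the tool goes at most 62.5 mm and 10.7 degrees, less where a joint would pass 70% of its speed; a pose out of reach is approached as far as the arm can. A call with a number of a shift or a turn outside -1 to 1 is refused whole. A call with a gripper value outside its range is refused whole. The fingers move at their own pace and stop on an object; the grip force is fixed at half the most. Time passes only in rows, so rows that do not move let the fingers close. It gives the time, the measured TCP pose, the force and the opening at its end, in the units of the state.
- get_state(): the state, without advancing time (a new reading comes with each control period).
- cams.grab_frame(name): name is "side" or "top" or "wrist"; returns the picture (400x640x3 uint8, red, green, blue); there is no depth.
- cams.get_calibration(name): a dict with "fx", "fy", "cx", "cy" (pixels), "extrinsics" (4x4, takes a point from camera to world coordinates). Camera axes: x right, y down, z forward; pixel columns grow to the right and rows downward; lengths in m; the calibration is good to about 2 mm. A picture is of the moment at which its call begins: read the wrist's pose just before it. get_calibration takes no time and is no camera call; for the wrist camera it gives the pose at the moment of the call.
- order.sign_off(): hands the job in, once; it reports no verdict.
The state is a dict: "clock": time; "qpos": joint angles; "joint_vel": joint speeds; "joint_efforts": joint torques, N m; "position": TCP position; "tool_rot": TCP orientation; "contact_force": force on the tool from outside, world axes, zero at the start; "ft_torque": the same for the moment, N m; "grip_width": finger opening in m.
Only numpy, scipy, OpenCV 4.12 (cv2) and the standard library are available. Lean on these libraries where they do the work, as an engineer would, in place of code of your own. Each camera call takes 0.05 s, during which the arm holds its last target. There are 200 camera calls.

### The job

The empty controller stand has been knocked onto its back in front of the charging bar. Without gripping or lifting anything, push its raised base plate over so that the stand tips back up onto its base, then push it along the bench until its back is flush against the charging bar, all within the bar's length. Leave the controller, the moose, the shaker and the bowl of keys where they are.

Things in the scene. Friction and masses are not known exactly. Their poses are not given: they have to be found in the camera images.
- stand: Loose black L of two plates, 0.45 kg, now on its back: back plate flat, base plate on edge. Origin: middle of the heel (outer corner edge), on the bench lying or standing. x: along the back plate to its top (level at first, towards the bar; up when standing); z: along the base plate to its front edge (up at first; level, away from the bar, when standing); y: width. Outer faces: x = 0, z = 0.
- stand_edge (a point): Middle of the base plate's free (front) edge, inner side. Base plate: weighted, 90 mm long, 130 wide, 14 thick (x 0 to 14 mm); a lip along this edge, 6 mm wide, rises 8 mm more (to x = 22 mm). Pushing the inner face high up towards the stand's -x turns it about the heel; past about 30 degrees it falls onto its base. It slides on the bench at a few newtons; when standing, push it low.
- stand_top (a point): Middle of the back plate's top edge, inner side. Back plate: 105 mm from the heel to this edge, 110 mm wide, 12 mm thick (z 0 to 12 mm in the stand's frame). When the stand stands, this point is 105 mm above the bench.
- bar: Grey charging bar fixed to the bench beyond the stand (it does not move), 340 mm long, 40 mm deep, 40 mm high. Origin: middle of the lower edge of its front face (the face towards the robot, where the stand's back belongs). x points from the front face into the bar (away from the robot), y along the bar, z up.
- controller: Grey game controller lying on the bench, 150 mm wide (its y), 100 mm deep (its x), 48 mm high. Origin under its middle, z up. Leave alone.
- moose: White ceramic moose figurine, 130 mm long, 95 mm wide at the antlers, 150 mm high, head towards its -x. Origin under its middle, z up. Leave alone.
- shaker: Stainless cocktail shaker with cap on, 84 mm across, 206 mm high. Origin under its middle, z up. Leave alone.
- bowl: Birch bowl with keys, 124 mm across, 48 mm high. Origin under its middle, z up. Leave alone.
Things that resemble listed ones, but are neither listed nor needed, are in the scene too. What is shaped like the stand but orange or pink is not meant.

How it is judged:
On the way, in this order (a step that is already met when the one before it is completed fails the run):
1. the stand stands upright on its base (angle between stand's own x axis and vertical below 0.1 rad and height (world z) of stand below 0.008 m), for 0.2 s.
2. the standing stand is flush against the charging bar (all of step 1 and x of stand in the frame of bar above -0.007 m and angle between the z axis of stand and the x axis of bar, either way round below 0.1 rad and y of stand in the frame of bar between -0.11 and 0.11 m), for 0.2 s.
At the end, for the whole second after the job is handed in: The stand is at rest upright on its base (within 0.1 rad, heel within 8 mm of the bench), the heel's middle within 7 mm of the bar's front face, its back parallel to that face within 0.1 rad, and its middle within 110 mm of the bar's middle along the bar (all of step 2 and linear speed of stand below 0.02 m/s); the robot touches nothing.
It fails at once if the stand is lifted: its heel is more than 30 mm off the bench (height (world z) of stand above 0.03 m).
It fails at once if the controller is moved more than 20 mm or tipped (distance of controller from where it was at the start of the episode above 0.02 m or angle between controller's own z axis and vertical above 0.25 rad).
It fails at once if the moose is moved more than 20 mm or tipped (distance of moose from where it was at the start of the episode above 0.02 m or angle between moose's own z axis and vertical above 0.25 rad).
It fails at once if the shaker is moved more than 20 mm or tipped (distance of shaker from where it was at the start of the episode above 0.02 m or angle between shaker's own z axis and vertical above 0.25 rad).
It fails at once if the bowl is moved more than 20 mm or tipped (distance of bowl from where it was at the start of the episode above 0.02 m or angle between bowl's own z axis and vertical above 0.25 rad).
It also fails if it takes over 48 s, if anything falls off the work surface, if the arm or the gripper's body presses on something with over 40 N, if the wrist force passes 120 N, or if a joint passes its speed limit or range.

## Working session

There is one attempt and no reset: what is moved stays moved. The work goes in short steps, Python scripts to look and compute and a tool call to move; the robot and the scene stay as the last step left them, time stands still between calls to the robot, and variables do not carry over. Pictures are saved under pics/ and viewed, on a budget of 10 in all, crops included, one or two more only if the job needs it, and the job is handed in when it is done.

Besides the shell and the picture viewer there is one more tool, called after "Emit:" as a command line: name --argument value ..., lists and objects as JSON in quotes. carry_out: Moves the arm, as the interface text tells. Scaled input: -1 to 1 covers 0.025 m each way for a shift and 0.12 rad each way for a turn. Its arguments: {"type":"object","properties":{"increments":{"type":"array"}},"required":["increments"]}

```bash
mkdir -p pics; cat > h.py <<'E'
import numpy as np, cv2
from cell import get_state, cams, order
def save(n,f):
    im=cams.grab_frame(n); cv2.imwrite(f,im[:,:,::-1]); return im
def ray(n,u,v,z=0.0):
    c=cams.get_calibration(n);E=np.array(c["extrinsics"])
    d=E[:3,:3]@np.array([(u-c["cx"])/c["fx"],(v-c["cy"])/c["fy"],1]);o=E[:3,3]
    return o+d*(z-o[2])/d[2]
def proj(n,p):
    c=cams.get_calibration(n);E=np.linalg.inv(np.array(c["extrinsics"]))
    q=E[:3,:3]@np.array(p)+E[:3,3]; return c["fx"]*q[0]/q[2]+c["cx"],c["fy"]*q[1]/q[2]+c["cy"]
E
python3 - <<'E'
from h import *
print(get_state())
save("top","pics/top0.png");save("side","pics/side0.png")
for n in("top","side"):print(n,np.round(cams.get_calibration(n)["extrinsics"],3).tolist())
E
```

```text
{'clock': 0.0, 'qpos': array([ 1.49660525e+00,  3.85539123e-01,  6.65829973e-03, -4.72502685e-04,
       -1.19398984e+00, -2.58585777e-01]), 'joint_vel': array([-0.00118915,  0.00159691, -0.00016402, -0.00148397,  0.00027291,
        0.00214155]), 'joint_efforts': array([-7.50345625e-04, -3.90666068e+01,  1.87408000e+01,  4.21989128e+00,
        1.10255083e-02, -1.88803856e-04]), 'position': array([0.20397104, 0.59016208, 0.22148676]), 'tool_rot': array([ 1.05297910e-03,  9.86174359e-01, -1.65707602e-01, -1.23165416e-04]), 'contact_force': array([-0.70208032,  0.13230844,  0.69208496]), 'ft_torque': array([-0.05556311,  0.00117929, -0.00064007]), 'grip_width': 0.08686569524034775}
top [[-0.002, -0.998, 0.071, 0.478], [-1.0, 0.002, 0.001, 0.043], [-0.002, -0.071, -0.998, 1.005], [0.0, 0.0, 0.0, 1.0]]
side [[0.915, -0.259, 0.31, 0.162], [-0.403, -0.619, 0.674, -0.763], [0.017, -0.742, -0.671, 0.897], [0.0, 0.0, 0.0, 1.0]]
```

View pics/top0.png

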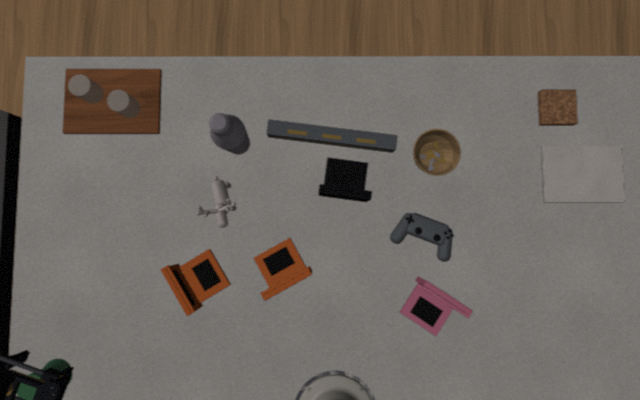

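View pics/side0.png

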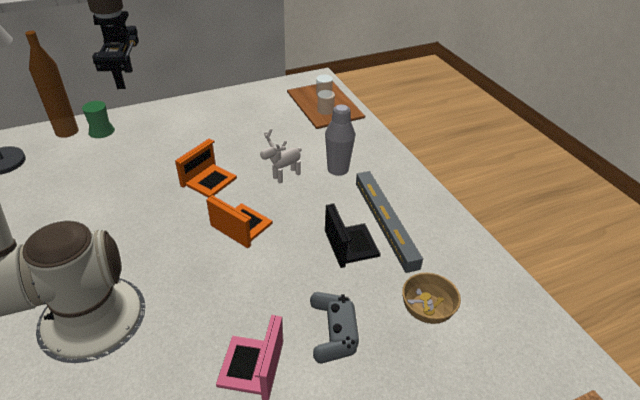

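The top view shows the bar at (332,135), with the shaker at (228,130), the bowl at (437,152), the controller at (424,232) and the moose at (220,203). Of the four L-shaped stands, black (346,180), orange (283,268) and (196,282), and pink (433,305), the black one in front of the bar is the one described. I'll confirm it in a crop and measure it.

```bash
python3 - <<'E'
from h import *
t=cv2.imread("pics/top0.png"); s=cv2.imread("pics/side0.png")
a=cv2.resize(t[100:220,250:410],None,fx=4,fy=4,interpolation=cv2.INTER_CUBIC)
b=cv2.resize(s[160:290,310:430],(480,520))[:480]
cv2.imwrite("pics/crop1.png",cv2.resize(np.hstack([a,b[:, :480]]),(800,343)))
def blob(mask,seed):
    n,l=cv2.connectedComponents(mask.astype(np.uint8)); m=(l==l[seed[1],seed[0]]).astype(np.uint8)
    c=max(cv2.findContours(m,0,2)[0],key=cv2.contourArea); return c
m=t.max(2)<60
c=blob(m,(346,175)); r=cv2.minAreaRect(c); print("black",r, cv2.approxPolyDP(c,2.5,True)[:,0].tolist())
g=t.astype(int); m2=(t.max(2)<135); 
m2[:, :260]=0;m2[:,402:]=0;m2[155:]=0;m2[:110]=0
c=max(cv2.findContours(m2.astype(np.uint8),0,2)[0],key=cv2.contourArea);print("bar",cv2.minAreaRect(c),cv2.approxPolyDP(c,2,True)[:,0].tolist())
for n,u,v,z in [("shaker",228,130,.1),("moose",220,203,.07),("bowl",437,152,.04),("ctl",424,235,.03)]:print(n,ray("top",u,v,z).round(3))
E
```

```text
black ((346.6499938964844, 179.44998168945312), (52.04306411743164, 38.6080322265625), 8.130102157592773) [[328, 158], [325, 182], [320, 185], [319, 194], [368, 200], [371, 192], [364, 189], [367, 163]]
bar ((330.49993896484375, 132.0), (140.99996948242188, 43.99999237060547), -0.0) [[260, 110], [260, 154], [401, 154], [401, 110]]
shaker [0.715 0.263 0.1  ]
moose [0.539 0.288 0.07 ]
bowl [ 0.672 -0.264  0.04 ]
ctl [ 0.458 -0.229  0.03 ]
```

View pics/crop1.png

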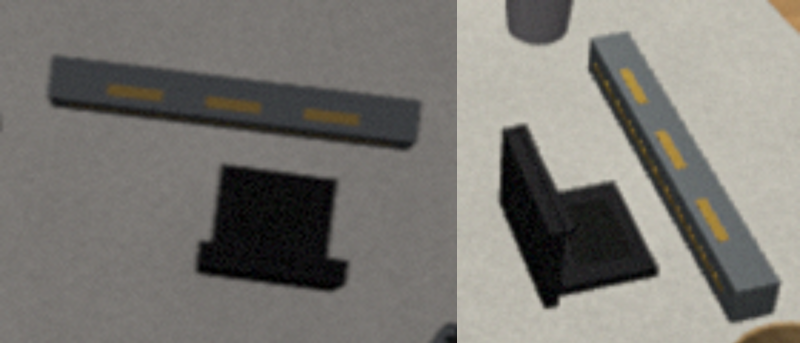

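The crop confirms it: a black L with its back plate flat towards the bar and its base plate standing on edge on the robot's side. The bar's front lower edge runs from about (267.5,136.5) to (393.5,152).

```bash
python3 - <<'E'
from h import *
B1=ray("top",267.5,136.4);B2=ray("top",393.5,152.2);print("bar",B1,B2,(B1+B2)/2,np.linalg.norm(B1-B2))
d=(B2-B1)/np.linalg.norm(B2-B1);print("bar normal yaw",np.arctan2(-d[0],-d[1]),np.arctan2(d[0],-d[1]))
H1=ray("top",319,194.5);H2=ray("top",369,200.5);T1=ray("top",328,157.5,.012);T2=ray("top",368,162.5,.012)
print("heel",H1,H2,np.linalg.norm(H1-H2),"top",T1,T2,np.linalg.norm(T1-T2));
h=(H1+H2)/2;t=(T1+T2)/2;print(h,t,np.linalg.norm((t-h)[:2]),"yaw",np.arctan2(t[1]-h[1],t[0]-h[0]))
for H in(H1,H2):e=(H2-H1)/np.linalg.norm(H2-H1)
print("heelyaw",np.arctan2(e[0],-e[1]))
print("lip inner at z.09",ray("top",320,185,.09),ray("top",371,191.5,.09))
n=np.array([-d[1],d[0],0]); n=n if n[0]>0 else -n
print("n",n,"dist heel->bar front",(B1-h)@n,"along",(h-(B1+B2)/2)@d)
E
```

```text
bar [0.72362103 0.18022832 0.        ] [ 0.67955127 -0.15987351  0.        ] [0.70158615 0.0101774  0.        ] 0.34294518047670053
bar normal yaw 0.12886014879458216 -0.12886014879458216
heel [0.56554154 0.04125543 0.        ] [ 0.54915134 -0.09230717  0.        ] 0.13456451027279798 top [0.66329838 0.01708743 0.012     ] [ 0.64960678 -0.0892168   0.012     ] 0.1071823086549891
[ 0.55734644 -0.02552587  0.        ] [ 0.65645258 -0.03606469  0.012     ] 0.09966490719145167 yaw -0.1059405405223198
heelyaw -0.12210498822961983
lip inner at z.09 [0.58100007 0.03890722 0.09      ] [ 0.56479114 -0.08532915  0.09      ]
n [ 0.99170901 -0.12850383  0.        ] dist heel->bar front 0.13845581392562148 along 0.05394261231348704
```

Emit:
carry_out --increments '[[[0, 0, -0.8], [0, 0, -0.85], 0.3], [[0, 0.8, -0.6], [0, 0, -0.85], 0.3], [[0.8, 0.95, 0], [0, 0, 0], 0.3], [[0.8, 0.95, 0], [0, 0, 0], 0.3], [[0.8, 0.95, 0], [0, 0, 0], 0.3]]'

```text
clock: 0.72
position: [0.2501, 0.4917, 0.2571]
tool_rot: [0.0, 0.998, -0.064, -0.0]
contact_force: [-0.9, 0.7, 0.2]
grip_width: 0.0571
```

Emit:
carry_out --increments '[[[0.8, 0.95, 0], [0, 0, 0], 0.3], [[0.8, 0.95, 0], [0, 0, 0], 0.3], [[0.8, 0.95, 0], [0, 0, 0], 0.3], [[0.8, 0.95, 0], [0, 0, 0], 0.3], [[0.8, 0.95, 0], [0, 0, 0], 0.3]]'

```text
clock: 1.35
position: [0.3341, 0.3611, 0.2572]
tool_rot: [0.0, 0.998, -0.064, -0.0]
contact_force: [-0.8, 0.4, 0.1]
grip_width: 0.0565
```

Emit:
carry_out --increments '[[[0.8, 0.95, 0], [0, 0, 0], 0.3], [[0.8, 0.95, 0], [0, 0, 0], 0.3], [[0.8, 0.95, 0], [0, 0, 0], 0.3], [[0.8, 0.95, 0], [0, 0, 0], 0.3], [[0.8, 0.95, 0], [0, 0, 0], 0.3]]'

```text
clock: 1.98
position: [0.4179, 0.2305, 0.2572]
tool_rot: [0.0, 0.998, -0.064, -0.0]
contact_force: [0.1, 0.3, 0.2]
grip_width: 0.0562
```

Emit:
carry_out --increments '[[[0.8, 0.95, 0], [0, 0, 0], 0.3], [[0.8, 0.95, 0], [0, 0, 0], 0.3], [[0.8, 0.95, 0], [0, 0, 0], 0.3], [[0.8, 0.95, 0], [0, 0, 0], 0.3], [[0.8, 0.95, 0], [0, 0, 0], 0.3]]'

```text
clock: 2.6
position: [0.5018, 0.1, 0.2571]
tool_rot: [0.0, 0.998, -0.064, -0.0]
contact_force: [0.8, 1.4, 0.4]
grip_width: 0.0563
```

Emit:
carry_out --increments '[[[0.98, 0.91, 0], [0, 0, 0], 0.3], [[0.98, 0.91, 0], [0, 0, 0], 0.3], [[0.98, 0.91, 0], [0, 0, 0], 0.3], [[0.98, 0.91, 0], [0, 0, 0], 0.3], [[0.98, 0.91, 0], [0, 0, 0], 0.3]]'

```text
clock: 3.22
position: [0.6089, -0.0284, 0.2569]
tool_rot: [0.0, 0.998, -0.064, -0.001]
contact_force: [0.2, 0.5, -0.3]
grip_width: 0.0565
```

Emit:
carry_out --increments '[[[0, 0, 0.8], [0, 0, 0], 0.3], [[0, 0, 0.8], [0, 0, 0], 0.3], [[0, 0, 0.8], [0, 0, 0], 0.3], [[0, 0, 0.8], [0, 0, 0], 0.3], [[0, 0, 0], [0, 0, 0], 0.3]]'

```text
clock: 3.85
position: [0.6071, -0.0277, 0.1754]
tool_rot: [0.0, 0.998, -0.065, -0.003]
contact_force: [-0.1, -0.1, 0.1]
grip_width: 0.0561
```

```bash
python3 - <<'E'
from h import *
s=get_state();print(s["position"],s["tool_rot"])
a=save("wrist","pics/w1.png");b=save("side","pics/s1.png")
cv2.imwrite("pics/c2.png",np.vstack([cv2.resize(a,(480,300)),cv2.resize(b[130:290,240:500],(480,295))])[:,:,::-1])
E
```

```text
[ 0.60712068 -0.02768856  0.17538808] [ 4.56406058e-04  9.97914300e-01 -6.45025203e-02 -2.50341590e-03]
```

View pics/c2.png

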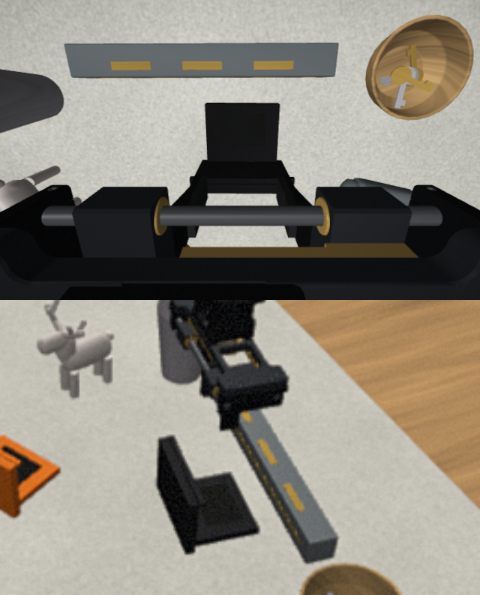

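The wrist view shows the bar level, the stand square to it and centred between the fingers, with the tips beyond the lip. The side view agrees. I'll lower behind the lip and then push towards the robot.

Emit:
carry_out --increments '[[[0, 0, 0.92], [0, 0, 0], 0.3], [[0, 0, 0.92], [0, 0, 0], 0.3], [[0, 0, 0.92], [0, 0, 0], 0.3], [[0, 0, 0.92], [0, 0, 0], 0.3], [[0, 0, 0.92], [0, 0, 0], 0.3]]'

```text
clock: 4.58
position: [0.6097, -0.0273, 0.0633]
tool_rot: [-0.0, 0.998, -0.064, 0.001]
contact_force: [-0.4, 1.0, 0.6]
grip_width: 0.0565
```

Emit:
carry_out --increments '[[[-0.3, 0, 0], [0, 0, 0], 0.3], [[-0.3, 0, 0], [0, 0, 0], 0.3], [[-0.3, 0, 0], [0, 0, 0], 0.3], [[-0.3, 0, 0], [0, 0, 0], 0.3], [[-0.3, 0, 0], [0, 0, 0], 0.3]]'

```text
clock: 5.2
position: [0.5713, -0.0225, 0.0633]
tool_rot: [-0.0, 0.998, -0.064, 0.001]
contact_force: [1.2, 0.6, 0.5]
grip_width: 0.0565
```

Emit:
carry_out --increments '[[[-0.3, 0, 0], [0, 0, 0], 0.3], [[-0.3, 0, 0], [0, 0, 0], 0.3], [[-0.3, 0, 0], [0, 0, 0], 0.3]]'

```text
clock: 5.58
position: [0.5481, -0.0198, 0.0623]
tool_rot: [0.0, 0.998, -0.064, -0.001]
contact_force: [-0.1, 0.1, 0.3]
grip_width: 0.0567
```

```bash
python3 - <<'E'
from h import *
b=save("side","pics/s2.png")
cv2.imwrite("pics/c3.png",cv2.resize(b[130:290,240:500],(520,320))[:,:,::-1])
E
```

```text
(no output)
```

View pics/c3.png

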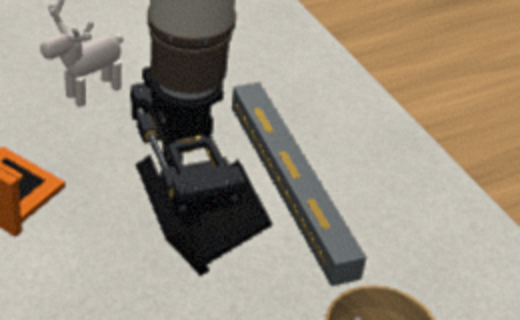

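The side crop shows the stand partway over, with the back plate's top edge rising at about (255,195). I'll keep pushing.

Emit:
carry_out --increments '[[[-0.35, 0, 0], [0, 0, 0], 0.3], [[-0.35, 0, 0], [0, 0, 0], 0.3], [[-0.35, 0, 0], [0, 0, 0], 0.3], [[0, 0, 0], [0, 0, 0], 0.3], [[0, 0, 0], [0, 0, 0], 0.3]]'

```text
clock: 6.25
position: [0.5236, -0.0163, 0.0629]
tool_rot: [-0.0, 0.998, -0.064, 0.001]
contact_force: [0.0, -0.1, 0.2]
grip_width: 0.0568
```

```bash
python3 - <<'E'
from h import *
b=save("side","pics/s3.png");t=save("top","pics/t3.png")
cv2.imwrite("pics/c4.png",np.vstack([cv2.resize(b[130:290,240:500],(455,280)),cv2.resize(t[90:250,220:480],(455,280))])[:,:,::-1])
E
```

```text
(no output)
```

View pics/c4.png

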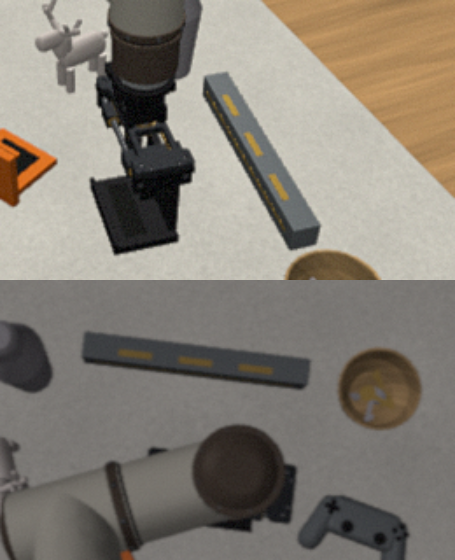

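The stand is upright, with the base plate flat and the lip towards the robot. I'll raise the tool out, move it to the robot side and look again.

Emit:
carry_out --increments '[[[0, 0, -0.8], [0, 0, 0], 0.3], [[0, 0, -0.95], [0, 0, 0], 0.3], [[0, 0, -0.95], [0, 0, 0], 0.3], [[0, 0, -0.95], [0, 0, 0], 0.3], [[-0.5, 0, -0.3], [0, 0, 0], 0.3]]'

```text
clock: 6.98
position: [0.5117, -0.0146, 0.1625]
tool_rot: [-0.0, 0.998, -0.065, 0.002]
contact_force: [-0.1, -0.4, -0.3]
grip_width: 0.0564
```

Emit:
carry_out --increments '[[[-0.95, 0, 0], [0, 0, 0], 0.4], [[-0.95, 0, 0], [0, 0, 0], 0.6], [[-0.95, 0, 0], [0, 0, 0], 0.6], [[-0.95, 0, 0], [0, 0, 0], 0.6], [[0, 0, 0], [0, 0, 0], 0.6]]'

```text
clock: 7.6
position: [0.414, -0.0029, 0.1607]
tool_rot: [0.0, 0.998, -0.064, -0.001]
contact_force: [1.0, 0.7, -0.6]
grip_width: 0.0692
```

```bash
python3 - <<'E'
from h import *
s=get_state();print(s["position"],s["tool_rot"])
w=save("wrist","pics/w4.png");np.save("wcal.npy",cams.get_calibration("wrist"),allow_pickle=True)
t=save("top","pics/t4.png");b=save("side","pics/s4.png")
cv2.imwrite("pics/c5.png",np.vstack([cv2.resize(w,(480,300)),np.hstack([cv2.resize(t[110:260,250:410],(240,225)),cv2.resize(b[130:290,260:420],(240,225))])])[:,:,::-1])
E
```

```text
[ 0.41404548 -0.00290384  0.16071513] [ 8.57878511e-05  9.97946697e-01 -6.40443619e-02 -8.37827943e-04]
```

View pics/c5.png

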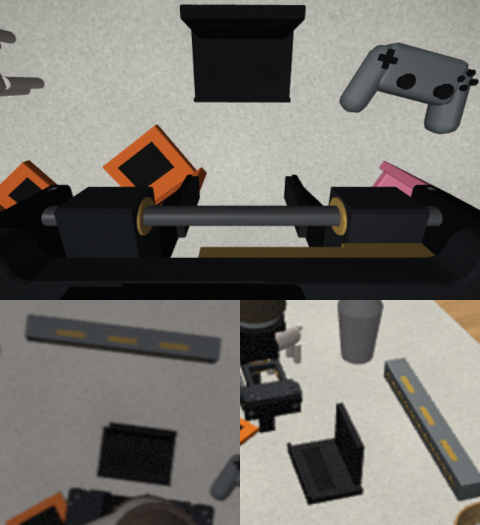

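The stand stands upright and square to the bar, with its front edge at about wrist (259..387,135) at full scale. The orange stand lies close to the left finger, so I'll compute the clearances.

```bash
python3 - <<'E'
from h import *
F1=ray("wrist",259,135.5);F2=ray("wrist",387,135.5);print("front",F1,F2,(F1+F2)/2)
e=F2-F1;print("w",np.linalg.norm(e),"yaw",np.arctan2(e[0],-e[1]))
t=cv2.imread("pics/t4.png").max(2)
print("top front",ray("top",250+98/1.5,110+(475-300)/1.5),ray("top",250+170/1.5,110+(485-300)/1.5))
for p in[(310,268),(288,240),(257,262),(265,297)]:print("orange",ray("top",*p,.04).round(3))
E
```

```text
front [0.47914716 0.05613546 0.        ] [ 0.46143476 -0.08106151  0.        ] [ 0.47029096 -0.01246303  0.        ]
w 0.138335598544076 yaw -0.12839182320619982
top front [0.47970507 0.0512064  0.        ] [ 0.46177287 -0.07624076  0.        ]
orange [0.375 0.065 0.04 ]
orange [0.446 0.121 0.04 ]
orange [0.391 0.199 0.04 ]
orange [0.303 0.178 0.04 ]
```

Emit:
carry_out --increments '[[[1.0, 0.1, 0], [0, 0, 0], 0.6], [[0, 0, 0.9], [0, 0, 0], 0.6], [[0, 0, 1.0], [0, 0, 0], 0.6], [[0, 0, 1.0], [0, 0, 0], 0.6], [[0, 0, 1.0], [0, 0, 0], 0.6]]'

```text
clock: 8.38
position: [0.4417, -0.0084, 0.0627]
tool_rot: [0.0, 0.998, -0.065, 0.0]
contact_force: [0.4, 0.7, -0.7]
grip_width: 0.0698
```

Emit:
carry_out --increments '[[[0, 0, 1.0], [0, 0, 0], 0.6], [[0, 0, 0.7], [0, 0, 0], 0.6], [[0, 0, 0.25], [0, 0, 0], 0.6], [[0, 0, 0], [0, 0, 0], 0.6]]'

```text
clock: 8.88
position: [0.4412, -0.0084, 0.0147]
tool_rot: [0.0, 0.998, -0.064, -0.0]
contact_force: [-0.0, -0.2, -0.0]
grip_width: 0.0695
```

Emit:
carry_out --increments '[[[0.2, 0, 0], [0, 0, 0], 0.6], [[0.3, 0, 0], [0, 0, 0], 0.6], [[0.3, 0, 0], [0, 0, 0], 0.6], [[0.3, 0, 0], [0, 0, 0], 0.6], [[0.3, 0, 0], [0, 0, 0], 0.6]]'

```text
clock: 9.5
position: [0.4734, -0.0136, 0.0148]
tool_rot: [0.001, 0.998, -0.065, -0.003]
contact_force: [-5.3, 1.4, 4.1]
grip_width: 0.0696
```

Emit:
carry_out --increments '[[[0.3, 0, 0], [0, 0, 0], 0.6], [[0.3, 0, 0], [0, 0, 0], 0.6], [[0.3, 0, 0], [0, 0, 0], 0.6], [[0.3, 0, 0], [0, 0, 0], 0.6], [[0.3, 0, 0], [0, 0, 0], 0.6]]'

```text
clock: 10.12
position: [0.5105, -0.0184, 0.0148]
tool_rot: [0.001, 0.998, -0.065, -0.003]
contact_force: [-5.2, -0.6, 4.0]
grip_width: 0.0694
```

Emit:
carry_out --increments '[[[0.3, 0, 0], [0, 0, 0], 0.6], [[0.3, 0, 0], [0, 0, 0], 0.6], [[0.3, 0, 0], [0, 0, 0], 0.6], [[0.3, 0, 0], [0, 0, 0], 0.6], [[0.3, 0, 0], [0, 0, 0], 0.6]]'

```text
clock: 10.75
position: [0.5477, -0.0231, 0.0148]
tool_rot: [0.001, 0.998, -0.065, -0.003]
contact_force: [-4.8, 0.6, 4.3]
grip_width: 0.0697
```

```bash
python3 - <<'E'
from h import *
s=get_state();print(s["position"],s["contact_force"])
w=save("wrist","pics/w5.png");b=save("side","pics/s5.png")
cv2.imwrite("pics/c6.png",np.vstack([cv2.resize(w,(480,300)),cv2.resize(b[130:290,240:500],(480,295))])[:,:,::-1])
E
```

```text
[ 0.54773628 -0.02311625  0.01477345] [-4.76253736  0.60644323  4.25231662]
```

View pics/c6.png

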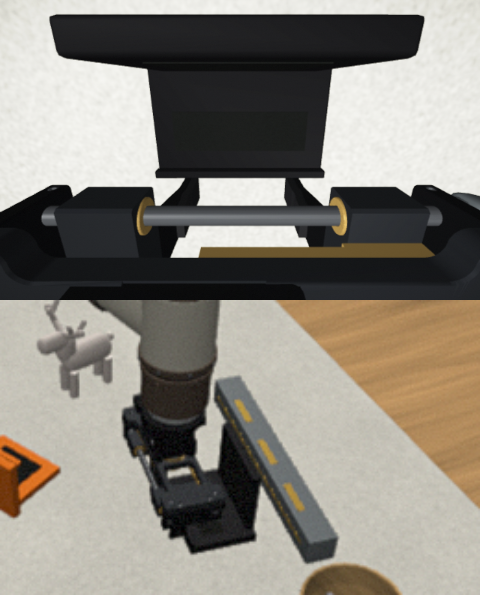

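The stand stays upright and square, with a gap of about 45 mm left to the bar. I'll continue, more slowly near contact.

Emit:
carry_out --increments '[[[0.3, 0, 0], [0, 0, 0], 0.6], [[0.3, 0, 0], [0, 0, 0], 0.6], [[0.3, 0, 0], [0, 0, 0], 0.6], [[0.3, 0, 0], [0, 0, 0], 0.6], [[0.2, 0, 0], [0, 0, 0], 0.6]]'

```text
clock: 11.48
position: [0.5853, -0.027, 0.0148]
tool_rot: [-0.0, 0.998, -0.064, 0.0]
contact_force: [-2.4, 1.0, 0.4]
grip_width: 0.0695
```

Emit:
carry_out --increments '[[[0.1, 0, 0], [0, 0, 0], 0.6], [[0.1, 0, 0], [0, 0, 0], 0.6], [[0.08, 0, 0], [0, 0, 0], 0.6]]'

```text
clock: 11.85
position: [0.5916, -0.0279, 0.015]
tool_rot: [0.0, 0.998, -0.064, -0.0]
contact_force: [-1.7, -0.7, -1.8]
grip_width: 0.0695
```

Emit:
carry_out --increments '[[[0.06, 0, 0], [0, 0, 0], 0.6], [[0.06, 0, 0], [0, 0, 0], 0.6]]'

```text
clock: 12.1
position: [0.5935, -0.0282, 0.015]
tool_rot: [0.0, 0.998, -0.064, -0.001]
contact_force: [-6.1, 2.1, 2.0]
grip_width: 0.0696
```

Emit:
carry_out --increments '[[[0.06, 0, 0], [0, 0, 0], 0.6], [[0.06, 0, 0], [0, 0, 0], 0.6]]'

```text
clock: 12.35
position: [0.5937, -0.0285, 0.0149]
tool_rot: [0.0, 0.998, -0.064, -0.004]
contact_force: [-12.6, 4.3, 8.4]
grip_width: 0.0694
```

Emit:
carry_out --increments '[[[0.05, 0, 0], [0, 0, 0], 0.6], [[0.05, 0, 0], [0, 0, 0], 0.6]]'

```text
clock: 12.6
position: [0.5938, -0.0286, 0.0149]
tool_rot: [0.001, 0.998, -0.064, -0.007]
contact_force: [-16.6, 6.9, 11.0]
grip_width: 0.0691
```

The TCP stopped while the force rose to 17 N, so the stand is seated on the bar. I'll back off and check.

Emit:
carry_out --increments '[[[-0.15, 0, 0], [0, 0, 0], 0.6], [[-0.2, 0, 0], [0, 0, 0], 0.6], [[-0.6, 0, 0], [0, 0, 0], 0.6], [[-0.8, 0, 0], [0, 0, 0], 0.6], [[-0.8, 0, 0], [0, 0, 0], 0.6]]'

```text
clock: 13.22
position: [0.5387, -0.0203, 0.016]
tool_rot: [-0.001, 0.998, -0.064, 0.003]
contact_force: [0.3, -0.5, 0.4]
grip_width: 0.0696
```

Emit:
carry_out --increments '[[[0, 0, -0.9], [0, 0, 0], 0.6], [[0, 0, -0.9], [0, 0, 0], 0.6], [[0, 0, -0.9], [0, 0, 0], 0.6], [[0, 0, -0.9], [0, 0, 0], 0.6], [[0, 0, -0.9], [0, 0, 0], 0.6]]'

```text
clock: 13.85
position: [0.5389, -0.0205, 0.1295]
tool_rot: [-0.0, 0.998, -0.064, 0.003]
contact_force: [-0.4, -1.1, -0.5]
grip_width: 0.0694
```

Emit:
carry_out --increments '[[[-0.8, 0, -0.5], [0, 0, 0], 0.6], [[-0.8, 0, 0], [0, 0, 0], 0.6], [[-0.8, 0, 0], [0, 0, 0], 0.6], [[0, 0, 0], [0, 0, 0], 0.6], [[0, 0, 0], [0, 0, 0], 0.6]]'

```text
clock: 14.48
position: [0.4791, -0.0127, 0.1409]
tool_rot: [-0.0, 0.998, -0.064, 0.002]
contact_force: [0.5, 0.0, 0.5]
grip_width: 0.07
```

```bash
python3 - <<'E'
from h import *
print(get_state()["position"],get_state()["contact_force"])
w=save("wrist","pics/w6.png");b=save("side","pics/s6.png");t=save("top","pics/t6.png")
cv2.imwrite("pics/c7.png",np.vstack([np.hstack([cv2.resize(w,(400,250)),cv2.resize(t[90:240,250:490],(400,250))]),cv2.resize(b[150:260,320:570],(800,350),interpolation=cv2.INTER_CUBIC)])[:,:,::-1])
E
```

```text
[ 0.47907278 -0.01274785  0.14089069] [0.46608287 0.03429726 0.49263115]
```

View pics/c7.png

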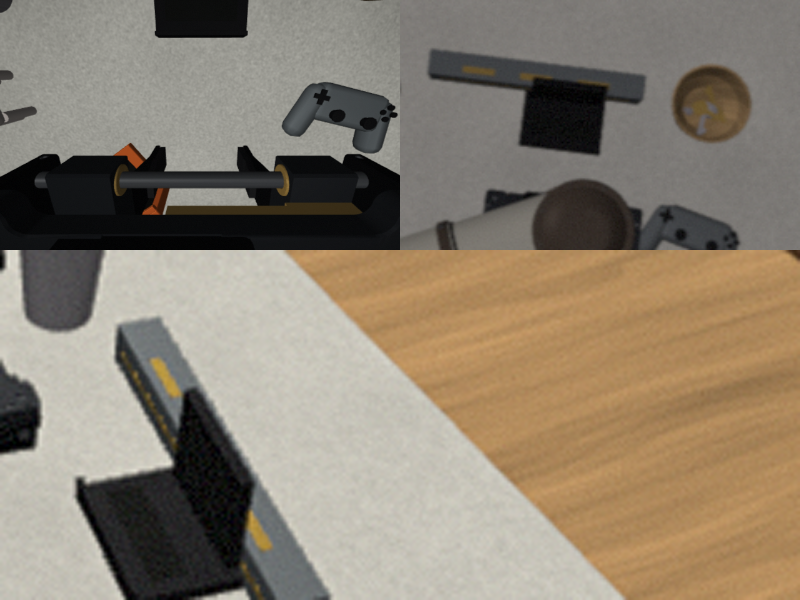

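The stand is upright and flat against the bar in all three views. One numeric check, using the front edge at wrist (249..395,58), then I'll hand in.

```bash
python3 - <<'E'
from h import *
F1=ray("wrist",249,58.5);F2=ray("wrist",395,58.5);m=(F1+F2)/2;e=F2-F1
n=np.array([.9917,-.1285,0]);B=np.array([.7016,.0102,0]);d=np.array([-.1285,-.9917,0])
print("front->bar",(B-m)@n,"(ideal .090)","along",(m-B)@d,"yaw",np.arctan2(e[0],-e[1]))
print(order.sign_off())
E
```

```text
front->bar 0.09133918534662525 (ideal .090) along 0.05345520045522845 yaw -0.12821991400541735
the job is handed in; nothing more can be done
None
```

I tipped the black stand up by pushing its raised base plate towards the robot with ungripped fingers. I then pushed its front edge low along the bench until it stopped against the charging bar, backed the arm clear and handed the job in at about 14.6 s.

- **Position:** the last wrist view puts the base's front edge 91 mm from the bar's face, where 90 mm is flush. That leaves a gap of about 1 mm, against the 7 mm limit. The stand sits about 53 mm along from the bar's middle, against the 110 mm limit.
- **Alignment:** the stand's yaw is -0.128 rad and the bar's is -0.129 rad, so its back is parallel to the bar.
- **Forces:** at contact the sideways push on the wrist reached about 18 N (21 N with the vertical part). After backing off it was within sensor noise.
- **Other objects:** the arm never went near the controller, moose, shaker or bowl, and none looked displaced in the pictures. I did not measure their final positions.

No check failed or disagreed. The hand-in itself reports no verdict.

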